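Nest the pastry cutters as two sets

ROBOT

A 6-joint arm with a two-finger parallel gripper is mounted at the origin on the work surface. World frame = base frame: x ahead of the robot, y to its left, z up, the work surface at z = 0. Lengths are in m, angles in rad, forces in N, time in s.
With the tool pointing down it reaches from about 0.4 to 0.825 m from the base axis. Payload 7 kg.
Tool frame: the origin (TCP) lies midway between the tips of the shut fingers; the grasp point (between the pads) lies 19 mm behind it; z points along the fingers, y is the line along which they close (so a half turn about z gives the same grasp; the last joint's range is limited). The gripper opens to 88 mm and grips with 3 to 60 N. Pads are 19 mm wide; open, the fingers measure 130 mm over their backs; the gripper's body (78 mm by 193 mm) begins 47 mm behind the grasp point.
Start: joints at [-1.049, 0.359, 0.012, 0, -1.224, -0.288], TCP at [0.156, -0.657, 0.227] pointing down, gripper open.
Joint ranges: [-3.07, 3.07], [-1.43, 2.12], [-1.02, 1.25], [-3.03, 1.67], [-3.05, -0], [-3.03, 3.03]. Speed limits (rad/s): [2.39, 2.39, 3.01, 3.14, 3.14, 3.14].

INTERFACE

Orientations are given as [roll, pitch, yaw] about the fixed x, y, z axes, in that order (R = Rz(yaw) Ry(pitch) Rx(roll)).
In Python, from station import get_state, grab_frame, calibration, job_done, boxes_of, regions_of, spot_point gives the robot as it stands. The module is installed in compiled form; this text tells all that it offers.
- The arm moves only by the tool arm_command, never from a script. Its argument "commands" is a list of rows, each an object of numbers: "tx", "ty", "tz": the shift along the tool's x, y, z each as a share of 25 cm, from -1 to 1; "twist": the turn about the tool's z as a share of 180 degrees, from -1 to 1. A call has exactly 8 rows; each row is the pose to reach, as a shift and turn from the pose commanded when the call began, along the tool's axes at that moment, turning the shorter way round; what a row does not reach only later rows make up. A row lasts 1/12 s, in which the tool goes at most 41.7 mm and 7.16 degrees, less where a joint would pass 70% of its speed; a pose out of reach is approached as far as the arm can. A call with a number of a shift or a turn outside -1 to 1 is refused whole. A call with a gripper value outside its range is refused whole. "claw" is the opening, from 0 (shut) to 1 (fully open), set as the call begins (left out, the last holds). The fingers move at their own pace and stop on an object; "grip_force" is the grip in N (left out, the last holds). Time passes only in rows, so rows that repeat a pose let the fingers close, or fill a call up. It gives the time, the measured TCP pose, the force, the opening and the grip force at its end, in the units of the state.
- get_state(): the state, without advancing time (a new reading comes with each control period).
- grab_frame(name): name is "side" or "top" or "wrist"; returns the picture (384x512x3 uint8, red, green, blue); there is no depth.
- calibration(name): a dict with "camera_matrix" (3x3 intrinsics, pixels), "extrinsics" (4x4, takes a point from camera to world coordinates). Camera axes: x right, y down, z forward; pixel columns grow to the right and rows downward; lengths in m; the calibration is good to about 2 mm. A picture is of the moment at which its call begins: read the wrist's pose just before it. calibration takes no time and is no camera call; for the wrist camera it gives the pose at the moment of the call.
- job_done(): hands the job in; it is judged then, once.
Trained networks look in the newest picture that a camera, given by its name, has taken for a name from the list of things; names that differ only in an ending like _2 or _b are one class to them, and where a whole thing is asked for, a point or a joint stands for the part that bears it (a point fixed in the world has none). Each returns a list of dicts, best first, with "score" (0 to 1); they miss things now and then, are a little off and sometimes report something else, mostly with a low value. They report only what shows in the picture. A call takes as long as a camera call. They do not tell look-alikes from the thing itself.
- boxes_of(query, camera): "rect" ([left, top, right, bottom] in pixels, round what is visible of it).
- regions_of(query, camera): "region" (384x512 bool, what is visible of it) and "rect" ([left, top, right, bottom] in pixels, round what is visible of it).
- spot_point(query, camera): "uv" ([column, row] in pixels: a listed point, or the origin of a listed thing).
The state is a dict: "t": time; "q": joint angles; "qd": joint speeds; "joint_efforts": joint torques, N m; "eef_pos": TCP position; "ee_rot": TCP orientation; "force": force on the tool from outside, world axes, zero at the start; "moment": the same for the moment, N m; "width": finger opening in m; "gripper_force": force on a finger pad.
Only numpy, scipy, OpenCV 4.12 (cv2) and the standard library are available. Lean on these libraries where they do the work, as an engineer would, in place of code of your own. Each camera call takes 0.05 s, during which the arm holds its last target. There are 200 camera calls.

TASK

Put the four pastry cutters away as two nested sets: the round pair in the middle of the round white board and the square pair in the middle of the square white board, the small cutter first and the large one over it, so that all four stand upright and flat on their boards. Line the square cutters up with the edges of their board. Leave the mug and the glass jar standing where they are.

Things in the scene. Friction and masses are not known exactly. Their poses are not given: they have to be found in the camera images.
- small_round_grip (a point): Small round pastry cutter, loose, upright: bottomless steel shell, outside 62 mm in diameter, wall 2.5 mm, 20 mm high; above it, on two uprights, a black grip bar 14 mm wide and thick, 60 mm long, along x, over the centre. Point: middle of the bar, 47 mm above the foot; z up. Open gap of 20 mm between shell and bar. Bar top at 54 mm, so it fits under the large one.
- large_round_grip (a point): Large round pastry cutter, loose, upright: bottomless steel shell, outside 94 mm in diameter, wall 2.5 mm, 40 mm high; above it, on two uprights, a black grip bar 14 mm wide and thick, 92 mm long, along x, over the centre. Point: middle of the bar, 79 mm above the foot; z up. Open gap of 32 mm between shell and bar. Bar top at 86 mm, so no cutter goes in from above.
- small_square_grip (a point): Small square pastry cutter, loose, upright: bottomless steel shell, outside 58 by 58 mm, sides along x and y, wall 2.5 mm, 20 mm high; above it, on two uprights, a black grip bar 14 mm wide and thick, 56 mm long, along x, over the centre. Point: middle of the bar, 47 mm above the foot; z up. Open gap of 20 mm between shell and bar. Bar top at 54 mm, so it fits under the large one.
- large_square_grip (a point): Large square pastry cutter, loose, upright: bottomless steel shell, outside 90 by 90 mm, sides along x and y, wall 2.5 mm, 40 mm high; above it, on two uprights, a black grip bar 14 mm wide and thick, 88 mm long, along x, over the centre. Point: middle of the bar, 79 mm above the foot; z up. Open gap of 32 mm between shell and bar. Bar top at 86 mm, so no cutter goes in from above.
- round_board: Round white plastic board, fixed to the counter, 140 mm in diameter, 12 mm thick. Origin: centre of its underside, on the counter; z up.
- square_board: Square white plastic board, fixed to the counter, 140 by 140 mm, 12 mm thick, its edges along its x and y axes. Origin: centre of its underside, on the counter; z up.
- mug: White ceramic mug with a handle (on its +y side), standing loose, 76 mm in diameter, about 112 mm over the handle, 90 mm high. Origin: centre of its underside. To be left alone.
- jar: Closed amber glass jar with a steel lid, standing loose, 52 mm in diameter, 75 mm high. Origin: centre of its underside. To be left alone. Other bystanders, lower than 50 mm (a little white dish and an aluminium tin), stand among the cutters.
Mind the look-alikes: they are no part of the job. Leave any brown look-alike of the round_board alone.

How it is judged:
By the outcome, as a careful person would: the job done as asked, in the order asked, and still so for the second after the job is handed in, with the robot touching nothing.
It also fails if it takes over 128 s, if anything falls off the work surface, if the arm or the gripper's body presses on something with over 40 N, if the wrist force passes 120 N, or if a joint passes its speed limit or range.

## Working session

There is one attempt and no reset: what is moved stays moved. The work goes in short steps, Python scripts to look and compute and a tool call to move; the robot and the scene stay as the last step left them, time stands still between calls to the robot, and variables do not carry over. Pictures are saved under pics/ and viewed, at most 14 in all, crops included, and the job is handed in when it is done.

Besides the shell and the picture viewer there is one more tool, called after "Call:" by a JSON object that holds its "method" and its "body", one argument or row to a line. arm_command: Moves the arm, as the interface text tells. Shift numbers are shares of 25 cm and turn numbers shares of 180 degrees, none past 1 either way. Its arguments: {"type":"object","properties":{"commands":{"type":"array"},"claw":{"type":"number"},"grip_force":{"type":"number"}},"required":["commands"]}

```bash
mkdir -p pics
cat > h.py <<'E'
import numpy as np, cv2
from station import *
def ray(cam,uv,z):
    c=calibration(cam);K=np.array(c["camera_matrix"]);T=np.array(c["extrinsics"])
    d=T[:3,:3]@np.linalg.solve(K,[uv[0],uv[1],1]);o=T[:3,3]
    return o+d*(z-o[2])/d[2]
def proj(cam,p):
    c=calibration(cam);K=np.array(c["camera_matrix"]);T=np.linalg.inv(np.array(c["extrinsics"]))
    v=K@(T[:3,:3]@np.asarray(p)+T[:3,3]);return v[:2]/v[2]
def save(cam,name,crop=None,s=1):
    im=grab_frame(cam)
    if crop: im=im[crop[1]:crop[3],crop[0]:crop[2]]
    im=cv2.resize(im,None,fx=s,fy=s,interpolation=cv2.INTER_CUBIC)
    cv2.imwrite(f"pics/{name}.png",im[:,:,::-1])
E
python3 - <<'E'
from h import *
s=get_state();print(s)
save("top","t0",s=1.5);grab_frame("side")
H=dict(small_round_grip=.047,large_round_grip=.079,small_square_grip=.047,large_square_grip=.079,round_board=0,square_board=0,mug=0,jar=0)
for q,z in H.items():
  for cam in("top","side"):
    for r in spot_point(q,cam)[:3]:
        print(q,cam,np.round(r["uv"]),round(r["score"],2),np.round(ray(cam,r["uv"],z),3))
E
```

```text
{'t': 0.0, 'q': array([-1.04891158e+00,  3.59394875e-01,  1.10573583e-02, -3.57471290e-04,
       -1.22410488e+00, -2.88099082e-01]), 'qd': array([-0.00014105, -0.00089415, -0.0024218 ,  0.00060541,  0.00150915,
        0.00014429]), 'joint_efforts': array([ 4.10204939e-04, -5.82716310e+01,  2.93055224e+01,  6.99775949e+00,
        6.83968668e-03, -1.55963507e-04]), 'eef_pos': array([ 0.15623127, -0.65616263,  0.22561555]), 'ee_rot': array([ 3.13991894e+00, -1.45548866e-04, -2.90792861e+00]), 'force': array([ 1.04884985, -0.64919222, -0.18195343]), 'moment': array([ 0.011923  , -0.07720518,  0.00139717]), 'gripper_force': 0.0, 'width': 0.08728758680545733}
small_round_grip top [198. 132.] 0.82 [0.65  0.158 0.047]
small_round_grip side [183. 200.] 0.82 [0.644 0.156 0.047]
large_round_grip top [112. 179.] 0.6 [0.518 0.373 0.079]
large_round_grip side [154. 246.] 0.57 [0.526 0.374 0.079]
small_square_grip top [426. 164.] 0.62 [ 0.55  -0.435  0.047]
small_square_grip side [309. 140.] 0.66 [ 0.538 -0.416  0.047]
large_square_grip top [310. 123.] 0.72 [ 0.657 -0.137  0.079]
large_square_grip side [240. 151.] 0.73 [ 0.66  -0.147  0.079]
round_board top [182. 274.] 0.63 [0.278 0.205 0.   ]
round_board top [268. 189.] 0.58 [ 0.499 -0.025  0.   ]
round_board side [258. 202.] 0.67 [ 0.491 -0.027  0.   ]
round_board side [272. 274.] 0.56 [0.271 0.208 0.   ]
square_board top [351. 214.] 0.95 [ 0.429 -0.246  0.   ]
square_board top [311. 122.] 0.45 [ 0.683 -0.148  0.   ]
square_board side [312. 175.] 0.83 [ 0.435 -0.272  0.   ]
mug top [178. 209.] 0.87 [0.449 0.215 0.   ]
mug side [218. 248.] 0.55 [0.45  0.217 0.   ]
jar top [257. 130.] 0.93 [0.665 0.001 0.   ]
jar side [214. 189.] 0.78 [0.656 0.002 0.   ]
```

View pics/t0.png

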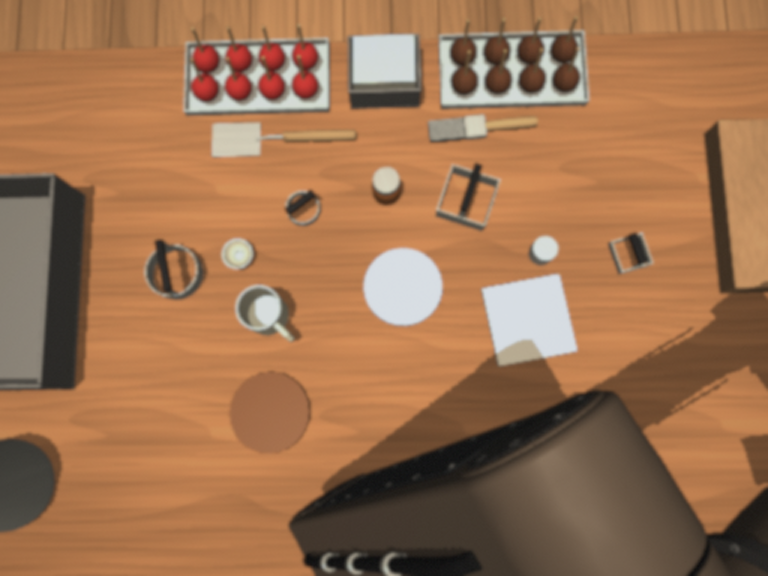

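The top view shows the white round board at about (268,191) and its brown look-alike at (180,274). The square board is at (353,213). The cutters are at (202,138), (115,180), (312,131) and (421,168). A box stands near the small square, so I'll check its height and the bar headings.

```bash
cat >> h.py <<'E'
def plan(x,y,z,yaw=None,near=True):
    s=get_state();p=s["eef_pos"];w=s["ee_rot"][2]
    if yaw is None: yaw=w
    d=yaw-w
    d=(d+np.pi/2)%np.pi-np.pi/2 if near else (d+np.pi)%(2*np.pi)-np.pi
    D=np.array([x,y,z])-p
    X=np.array([np.cos(w),np.sin(w),0]);Y=np.array([np.sin(w),-np.cos(w),0])
    print("tx %.3f ty %.3f tz %.3f twist %.3f | dist %.3f deg %.1f"%(D@X/.25,D@Y/.25,-D[2]/.25,-d/np.pi,np.linalg.norm(D),np.degrees(d)),"t",round(s["t"],2),np.round(p,4),round(w,3))
E
python3 - <<'E'
from h import *
E=dict(ss=((630,237),(646,264),.054),ls=((478,167),(464,214),.086),sr=((288,212),(312,194),.054),lr=((160,242),(168,290),.086))
for k,(a,b,z) in E.items():
    A=ray("top",np.array(a)/1.5,z);B=ray("top",np.array(b)/1.5,z);d=B-A
    print(k,np.round((A+B)/2,3),"len %.3f yaw %.3f"%(np.linalg.norm(d),np.arctan2(d[1],d[0])%np.pi))
print("cam",np.array(calibration("top")["extrinsics"])[:3,3])
for uv in((736,290),(728,292),(707,132),(718,122)): print(uv,ray("top",np.array(uv)/1.5,0),ray("top",np.array(uv)/1.5,.08))
for uv in((500,364),(577,350),(560,276),(483,289),(362,286),(443,286),(403,247),(403,326)): print(uv,np.round(ray("top",np.array(uv)/1.5,.012),4))
save("side","s0",s=1.5)
E
```

```text
ss [ 0.539 -0.431  0.054] len 0.053 yaw 0.455
ls [ 0.643 -0.146  0.086] len 0.087 yaw 2.827
sr [0.637 0.151 0.054] len 0.053 yaw 2.218
lr [0.522 0.377 0.086] len 0.085 yaw 0.198
cam [ 0.27719871 -0.00684365  1.21188692]
(736, 290) [ 0.4762451  -0.61708124  0.        ] [ 0.4631055  -0.57679777  0.08      ]
(728, 292) [ 0.47292452 -0.60274995  0.        ] [ 0.46000412 -0.56341254  0.08      ]
(707, 132) [ 0.77243685 -0.59416245  0.        ] [ 0.73974481 -0.55539192  0.08      ]
(718, 122) [ 0.79139005 -0.61604644  0.        ] [ 0.75744686 -0.57583128  0.08      ]
(500, 364) [ 0.3517 -0.1933  0.012 ]
(577, 350) [ 0.3738 -0.3277  0.012 ]
(560, 276) [ 0.5053 -0.3061  0.012 ]
(483, 289) [ 0.4845 -0.1693  0.012 ]
(362, 286) [0.4941 0.0452 0.012 ]
(443, 286) [ 0.4913 -0.0988  0.012 ]
(403, 247) [ 0.5638 -0.0293  0.012 ]
(403, 326) [ 0.4211 -0.0263  0.012 ]
```

View pics/s0.png

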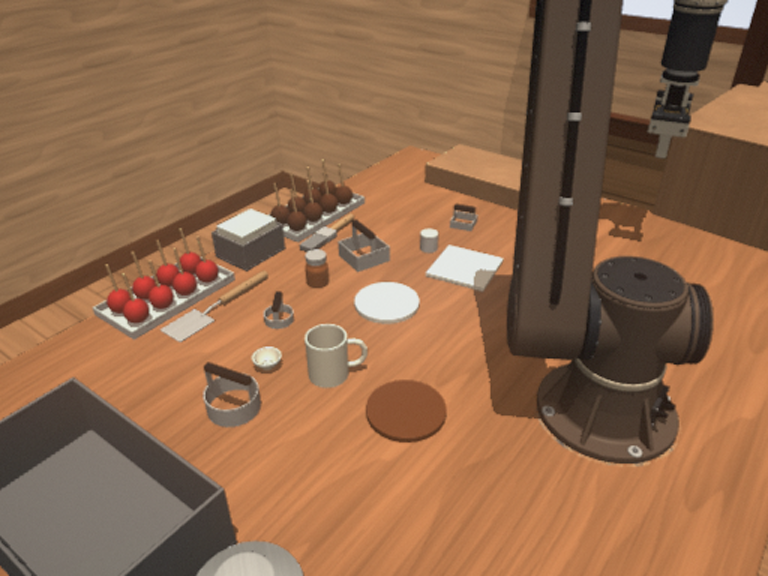

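The side view shows the cutters upright and the slab behind the small square low. The round board at side (258,202) is white, so it is the target. The brown disc at (271,273) is the look-alike and stays put. I'll confirm with a crop while heading out.

Run:
```python
from h import *
save("top","t1",crop=(100,150,400,310),s=2.5)
plan(.541,-.432,.17,.455)
```

```text
tx -1.705 ty 0.518 tz 0.226 twist -0.070 | dist 0.449 deg 12.7 t 1.0 [ 0.1563 -0.6566  0.2266] -2.908
```

View pics/t1.png

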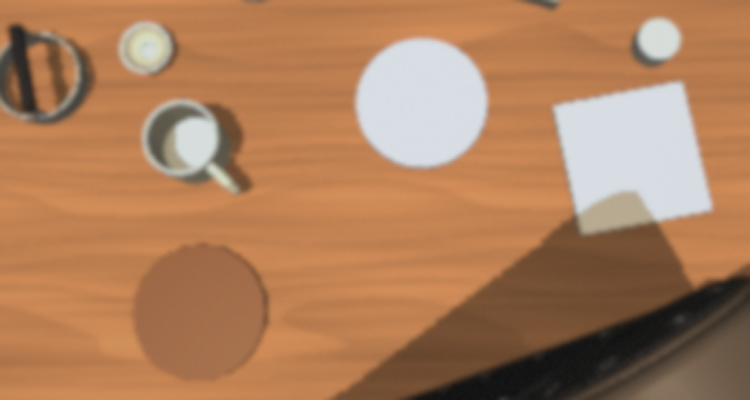

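The crop confirms it: the white disc is at crop (421,102) and the brown one at (200,312). The target is the white one. Moving now.

Call:
{"method": "arm_command", "body": {
  "commands": [
    {"tx":-0.15,"ty":0.05},
    {"tx":-0.3,"ty":0.1},
    {"tx":-0.45,"ty":0.15},
    {"tx":-0.6,"ty":0.2},
    {"tx":-0.75,"ty":0.25},
    {"tx":-0.9,"ty":0.3},
    {"tx":-1,"ty":0.3},
    {"tx":-1,"ty":0.3}
  ],
  "claw": 0.5,
  "grip_force": 25
}}

```text
invalid input
```

Call:
{"method": "arm_command", "body": {
  "commands": [
    {"tx":-0.15,"ty":0.05,"tz":0.05,"twist":-0.03},
    {"tx":-0.3,"ty":0.1,"tz":0.1,"twist":-0.07},
    {"tx":-0.45,"ty":0.15,"tz":0.15,"twist":-0.07},
    {"tx":-0.6,"ty":0.2,"tz":0.2,"twist":-0.07},
    {"tx":-0.7,"ty":0.22,"tz":0.22,"twist":-0.07},
    {"tx":-0.7,"ty":0.22,"tz":0.22,"twist":-0.07},
    {"tx":-0.7,"ty":0.22,"tz":0.22,"twist":-0.07},
    {"tx":-0.7,"ty":0.22,"tz":0.22,"twist":-0.07}
  ]
}}

```text
t: 1.67
eef_pos: [0.3139, -0.5627, 0.1717]
ee_rot: [-3.141, -0.0, -2.687]
force: [-0.2, -0.0, -0.7]
width: 0.0872
gripper_force: 0.0
```

Run:
```python
from h import *
plan(.541,-.432,.17,.455)
save("wrist","w0",s=1.5)
print(calibration("wrist"))
for r in spot_point("small_square_grip","wrist")[:2]: print(r["uv"],r["score"],ray("wrist",r["uv"],.047))
```

```text
tx -1.045 ty 0.071 tz 0.007 twist -0.000 | dist 0.262 deg 0.0 t 1.67 [ 0.3139 -0.5627  0.1717] -2.687
{'camera_matrix': array([[291.61886027,   0.        , 251.30526905],
       [  0.        , 291.61886027, 189.20599247],
       [  0.        ,   0.        ,   1.        ]]), 'extrinsics': array([[-4.37370395e-01,  8.64473208e-01,  2.47776535e-01,
         2.48003432e-01],
       [ 8.99281456e-01,  4.20432200e-01,  1.20538906e-01,
        -5.94669133e-01],
       [ 2.94211572e-05,  2.75540992e-01, -9.61289322e-01,
         3.29749607e-01],
       [ 0.00000000e+00,  0.00000000e+00,  0.00000000e+00,
         1.00000000e+00]])}
```

View pics/w0.png

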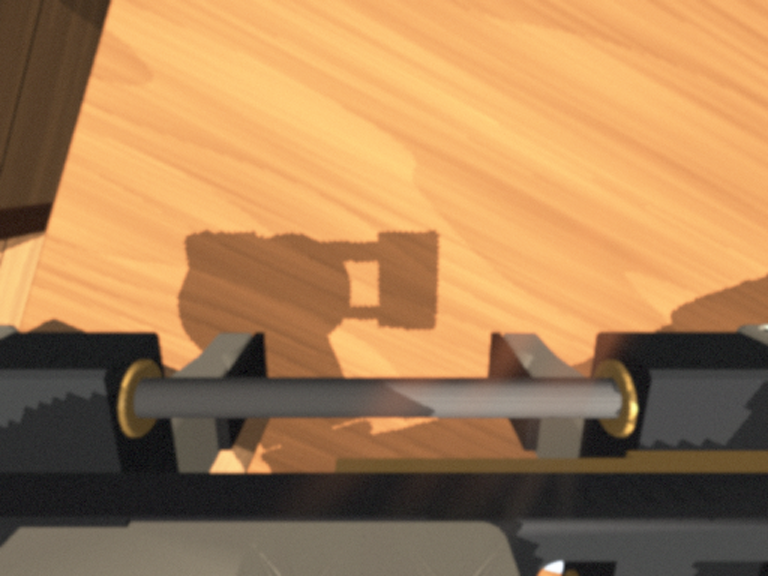

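The picture shows only the fingers and the bare counter, and the camera looks ahead along tool −x. I'll look again from about 6 cm short.

Call:
{"method": "arm_command", "body": {
  "commands": [
    {"tx":-0.15,"ty":0.02,"tz":0,"twist":0},
    {"tx":-0.3,"ty":0.04,"tz":0,"twist":0},
    {"tx":-0.45,"ty":0.06,"tz":0,"twist":0},
    {"tx":-0.6,"ty":0.07,"tz":0,"twist":0},
    {"tx":-0.75,"ty":0.07,"tz":0,"twist":0},
    {"tx":-0.8,"ty":0.07,"tz":0,"twist":0},
    {"tx":-0.8,"ty":0.07,"tz":0,"twist":0},
    {"tx":-0.8,"ty":0.07,"tz":0,"twist":0}
  ],
  "claw": 0.5,
  "grip_force": 25
}}

```text
t: 2.43
eef_pos: [0.4857, -0.4595, 0.1715]
ee_rot: [3.141, -0.0, -2.688]
force: [-0.8, -0.1, -0.2]
width: 0.0451
gripper_force: 0.0
```

```bash
cat >> h.py <<'E'
def look(q,z,name=None):
    # bar: darkest blob near network's point -> centre & heading in plane z(bar top)
    im=grab_frame("wrist")
    r=spot_point(q,"wrist")
    if r: print("pt",np.round(r[0]["uv"]),round(r[0]["score"],2),np.round(ray("wrist",r[0]["uv"],z),4))
    g=(im.max(2)<60).astype(np.uint8)
    n,L,st,c=cv2.connectedComponentsWithStats(g)
    if r:
        u,v=np.round(r[0]["uv"]).astype(int);sub=L[max(v-6,0):v+7,max(u-6,0):u+7].ravel();sub=sub[sub>0]
        if len(sub):
            k=np.bincount(sub).argmax();m=(L==k).astype(np.uint8)
            ct=max(cv2.findContours(m,0,1)[0],key=cv2.contourArea);box=cv2.boxPoints(cv2.minAreaRect(ct))
            P=np.array([ray("wrist",b,z+.007) for b in box]);print("blob",st[k],"ctr",np.round(P.mean(0),4))
            e=[P[1]-P[0],P[2]-P[1]];e=max(e,key=np.linalg.norm);print("sides",np.round([np.linalg.norm(P[1]-P[0]),np.linalg.norm(P[2]-P[1])],4),"yaw %.3f"%(np.arctan2(e[1],e[0])%np.pi))
    if name: cv2.imwrite(f"pics/{name}.png",cv2.resize(im,None,fx=1.5,fy=1.5)[:,:,::-1])
E
python3 - <<'E'
from h import *
plan(.541,-.432,.1,.455)
look("small_square_grip",.047,"w1")
E
```

```text
tx -0.247 ty 0.002 tz 0.286 twist -0.000 | dist 0.094 deg 0.1 t 2.43 [ 0.4857 -0.4595  0.1715] -2.688
pt [250. 243.] 0.91 [ 0.5457 -0.4315  0.047 ]
blob [243 217  18  37 338] ctr [ 0.5349 -0.4349  0.054 ]
sides [0.0421 0.0111] yaw 0.246
```

View pics/w1.png

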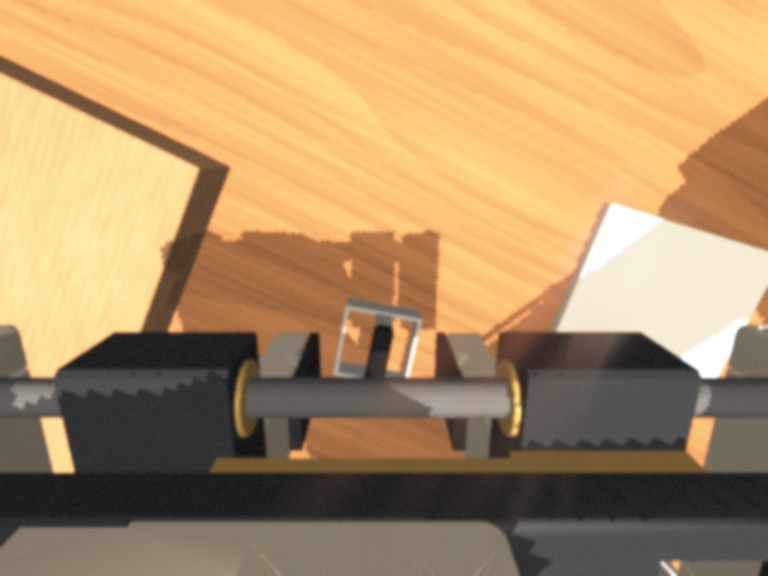

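The small square shows between the fingers, its shell's far edge running from (348,303) to (420,314). It is rotated about 9° relative to the tool.

Run:
```python
from h import *
a,b,c,d=[ray("wrist",np.array(u)/1.5,.02) for u in((347,301),(421,312),(335,377),(411,377))]
f=lambda d:np.arctan2(d[1],d[0])%np.pi
print(a,b,np.linalg.norm(b-a),"perp",(f(b-a)+np.pi/2)%np.pi,"left",f(a-c),"right",f(b-d))
y=(f(b-a)+np.pi/2)%np.pi; m=(a+b)/2
print("centre",m-.029*np.array([np.cos(y),np.sin(y),0]))
e,g=ray("wrist",np.array((384,320))/1.5,.054),ray("wrist",np.array((378,377))/1.5,.054)
print(e,g,f(e-g), "ctr from far end", e-.028*np.array([np.cos(y),np.sin(y),0]))
```

```text
[ 0.52065047 -0.46713422  0.02      ] [ 0.5043264  -0.41355856  0.02      ] 0.056007376370663685 perp 0.2957557214233706 left 0.28417270754261903 right 0.3346230304957585
centre [ 0.48474755 -0.44879881  0.02      ]
[ 0.51086076 -0.44186673  0.054     ] [ 0.55073584 -0.42697367  0.054     ] 0.3574486496601619 ctr from far end [ 0.48407646 -0.45002769  0.054     ]
```

Image down is world +x, so the centre works out at (0.540, −0.432) with yaw about 0.30, which agrees with the top view. Descending and gripping.

Call:
{"method": "arm_command", "body": {
  "commands": [
    {"tx":-0.12,"ty":0,"tz":0,"twist":0.03},
    {"tx":-0.245,"ty":0.005,"tz":0.05,"twist":0.049},
    {"tx":-0.245,"ty":0.005,"tz":0.2,"twist":0.049},
    {"tx":-0.245,"ty":0.005,"tz":0.32,"twist":0.049},
    {"tx":-0.245,"ty":0.005,"tz":0.42,"twist":0.049},
    {"tx":-0.245,"ty":0.005,"tz":0.5,"twist":0.049},
    {"tx":-0.245,"ty":0.005,"tz":0.565,"twist":0.049},
    {"tx":-0.245,"ty":0.005,"tz":0.565,"twist":0.049}
  ]
}}

```text
t: 3.2
eef_pos: [0.5369, -0.4312, 0.0265]
ee_rot: [3.137, -0.004, -2.845]
force: [-0.4, -0.2, 0.5]
width: 0.0438
gripper_force: 0.0
```

Call:
{"method": "arm_command", "body": {
  "commands": [
    {"tx":0,"ty":0,"tz":0,"twist":0},
    {"tx":0,"ty":0,"tz":0,"twist":0},
    {"tx":0,"ty":0,"tz":0,"twist":0},
    {"tx":0,"ty":0,"tz":0,"twist":0},
    {"tx":0,"ty":0,"tz":0,"twist":0},
    {"tx":0,"ty":0,"tz":0,"twist":0},
    {"tx":0,"ty":0,"tz":0,"twist":0},
    {"tx":0,"ty":0,"tz":0,"twist":0}
  ],
  "claw": 0,
  "grip_force": 25
}}

```text
t: 3.87
eef_pos: [0.5409, -0.4315, 0.0314]
ee_rot: [-3.14, 0.001, -2.841]
force: [-0.9, 1.2, 6.2]
width: 0.014
gripper_force: 25.0
```

Run:
```python
from h import *
plan(.429,-.249,.1,.163)
```

```text
tx 0.212 ty 0.830 tz -0.274 twist 0.044 | dist 0.225 deg -7.9 t 3.87 [ 0.5409 -0.4315  0.0314] -2.841
```

Call:
{"method": "arm_command", "body": {
  "commands": [
    {"tx":0,"ty":0,"tz":-0.14,"twist":0},
    {"tx":0,"ty":0,"tz":-0.28,"twist":0},
    {"tx":0.03,"ty":0.12,"tz":-0.36,"twist":0.01},
    {"tx":0.07,"ty":0.27,"tz":-0.36,"twist":0.02},
    {"tx":0.11,"ty":0.42,"tz":-0.36,"twist":0.03},
    {"tx":0.15,"ty":0.57,"tz":-0.36,"twist":0.044},
    {"tx":0.185,"ty":0.71,"tz":-0.36,"twist":0.044},
    {"tx":0.21,"ty":0.83,"tz":-0.36,"twist":0.044}
  ]
}}

```text
t: 4.53
eef_pos: [0.4271, -0.2468, 0.1202]
ee_rot: [3.141, -0.0, -2.981]
force: [0.1, 0.5, -0.9]
width: 0.0138
gripper_force: 25.0
```

Run:
```python
from h import *
plan(.429,-.249,.045,.163)
save("wrist","w2",s=1.5)
for r in regions_of("square_board","wrist")[:1]: 
    print(r["rect"],r["score"])
print(np.array([proj("wrist",(.429+a*np.cos(.163)-b*np.sin(.163),-.249+a*np.sin(.163)+b*np.cos(.163),.012)) for a,b in((-.07,-.07),(-.07,.07),(.07,.07),(.07,-.07))])*1.5)
```

```text
tx -0.006 ty -0.010 tz 0.301 twist -0.001 | dist 0.075 deg 0.1 t 4.53 [ 0.4271 -0.2468  0.1202] -2.981
[169.3, 114.6, 327.1, 220.6] 0.78
[[250.16136814 167.36532713]
 [487.94084666 167.21107714]
 [473.61618085 381.12094742]
 [266.80214852 381.42184522]]
```

View pics/w2.png

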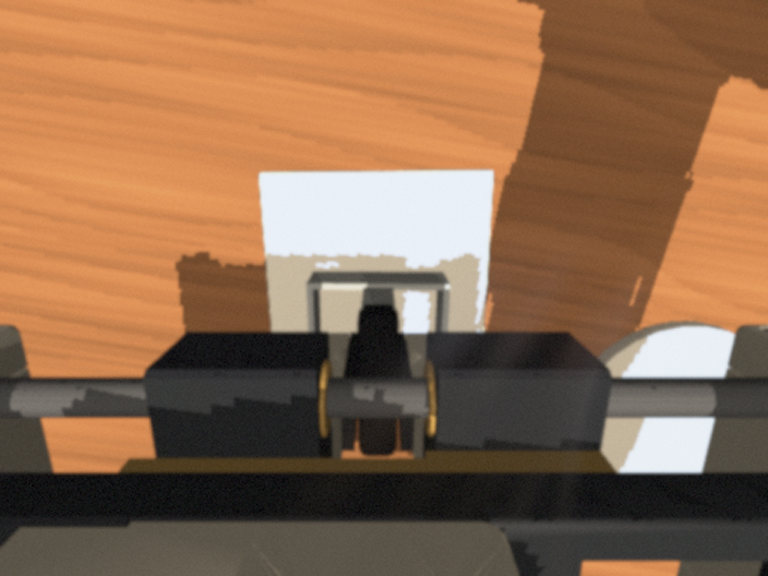

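The held cutter sits centred and parallel over the board: board edge (260,172)–(494,170), shell edge (308,276)–(450,274). Lowering it and releasing.

Call:
{"method": "arm_command", "body": {
  "commands": [
    {"tx":-0.01,"ty":-0.003,"tz":0.1,"twist":0},
    {"tx":-0.01,"ty":-0.003,"tz":0.2,"twist":0},
    {"tx":-0.01,"ty":-0.003,"tz":0.25,"twist":0},
    {"tx":-0.01,"ty":-0.003,"tz":0.28,"twist":0},
    {"tx":-0.01,"ty":-0.003,"tz":0.295,"twist":0},
    {"tx":-0.01,"ty":-0.003,"tz":0.305,"twist":0},
    {"tx":-0.01,"ty":-0.003,"tz":0.305,"twist":0},
    {"tx":-0.01,"ty":-0.003,"tz":0.305,"twist":0}
  ]
}}

```text
t: 5.3
eef_pos: [0.4321, -0.249, 0.0447]
ee_rot: [-3.141, 0.001, -2.98]
force: [0.3, 0.2, -0.8]
width: 0.0135
gripper_force: 25.0
```

Call:
{"method": "arm_command", "body": {
  "commands": [
    {"tx":0,"ty":0,"tz":0,"twist":0},
    {"tx":0,"ty":0,"tz":0,"twist":0},
    {"tx":0,"ty":0,"tz":0,"twist":0},
    {"tx":0,"ty":0,"tz":0,"twist":0},
    {"tx":0,"ty":0,"tz":0,"twist":0},
    {"tx":0,"ty":0,"tz":0,"twist":0},
    {"tx":0,"ty":0,"tz":0,"twist":0},
    {"tx":0,"ty":0,"tz":0,"twist":0}
  ],
  "claw": 0.4
}}

```text
t: 5.97
eef_pos: [0.4316, -0.2488, 0.0441]
ee_rot: [3.142, -0.0, -2.98]
force: [-0.3, -0.3, 0.0]
width: 0.0349
gripper_force: 0.0
```

Run:
```python
from h import *
plan(.710,-.160,.2,2.827)
```

```text
tx -1.156 ty 0.171 tz -0.624 twist 0.152 | dist 0.331 deg -27.3 t 5.97 [ 0.4316 -0.2488  0.0441] -2.98
```

Call:
{"method": "arm_command", "body": {
  "commands": [
    {"tx":0,"ty":0,"tz":-0.1,"twist":0},
    {"tx":0,"ty":0,"tz":-0.25,"twist":0},
    {"tx":0,"ty":0,"tz":-0.4,"twist":0},
    {"tx":-0.1,"ty":0,"tz":-0.55,"twist":0},
    {"tx":-0.2,"ty":0,"tz":-0.62,"twist":0},
    {"tx":-0.3,"ty":0,"tz":-0.62,"twist":0},
    {"tx":-0.3,"ty":0,"tz":-0.62,"twist":0},
    {"tx":-0.3,"ty":0,"tz":-0.62,"twist":0}
  ]
}}

```text
t: 6.63
eef_pos: [0.5063, -0.2364, 0.1987]
ee_rot: [3.141, -0.0, -2.979]
force: [-0.5, 0.4, -0.0]
width: 0.035
gripper_force: 0.0
```

Run:
```python
from h import *
plan(.710,-.160,.2,2.827)
save("wrist","w3",s=1.5)
c=calibration("wrist");np.save("cal3.npy",c["extrinsics"])
```

```text
tx -0.853 ty 0.170 tz -0.005 twist 0.152 | dist 0.218 deg -27.3 t 6.63 [ 0.5063 -0.2364  0.1987] -2.979
```

View pics/w3.png

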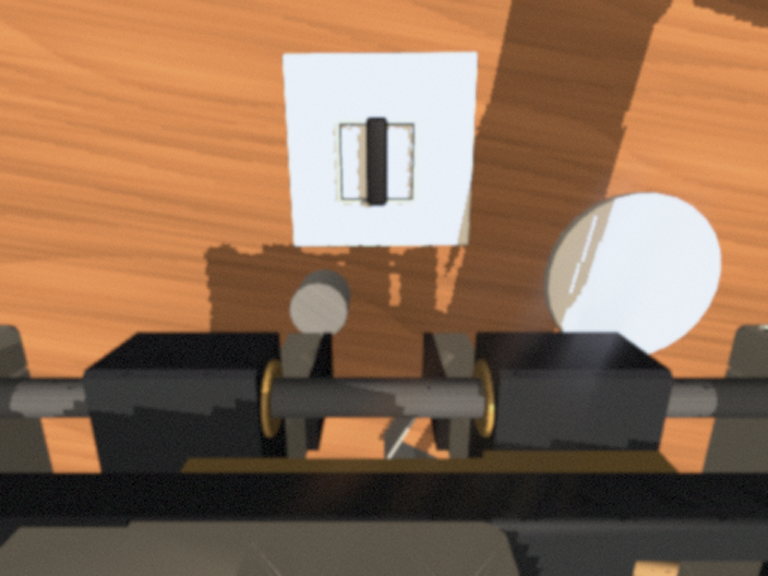

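Run:
```python
from h import *
B=np.array([ray("wrist",np.array(u)/1.5,.012) for u in((284,54),(477,52),(468,243),(295,245))])
S=np.array([ray("wrist",np.array(u)/1.5,.032) for u in((340,124),(414,124),(413,200),(341,200))])
Q=np.array([ray("wrist",np.array(u)/1.5,.066) for u in((367,118),(386,118),(386,205),(367,205))])
for P in(B,S,Q):
    l=P[3]-P[0];r=P[2]-P[1];print(P.mean(0),np.linalg.norm(P-np.roll(P,1,0),axis=1),np.arctan2(l[1],l[0]),np.arctan2(r[1],r[0]))
```

```text
[ 0.42925709 -0.24488973  0.012     ] [0.13787369 0.1373298  0.13762387 0.1380385 ] 0.16639551861914884 0.17153575914966515
[ 0.43598339 -0.24688152  0.032     ] [0.05232245 0.051673   0.05233405 0.052638  ] 0.15179181605073444 0.17023330483433036
[ 0.43563431 -0.2473155   0.066     ] [0.05359616 0.01183464 0.05359906 0.01247296] 0.15474351810316592 0.16665310548631584
```

By the wrist view the cutter is about 6 mm beyond the board's middle. I'll cross-check with the top camera.

Run:
```python
from h import *
save("top","t2",crop=(290,150,420,250),s=6)
for q,z in(("small_square_grip",.059),("square_board",0)):
    for cam in("top","wrist"):
        grab_frame(cam)
        for r in spot_point(q,cam)[:2]: print(q,cam,np.round(r["uv"],1),round(r["score"],2),np.round(ray(cam,r["uv"],z),4))
```

```text
small_square_grip top [355.2 206.2] 0.53 [ 0.44   -0.2453  0.059 ]
small_square_grip wrist [249.2 111.4] 0.98 [ 0.4385 -0.2491  0.059 ]
square_board top [352.8 215. ] 0.75 [ 0.4248 -0.25    0.    ]
square_board wrist [252.  104.2] 0.79 [ 0.4316 -0.2473  0.    ]
```

View pics/t2.png

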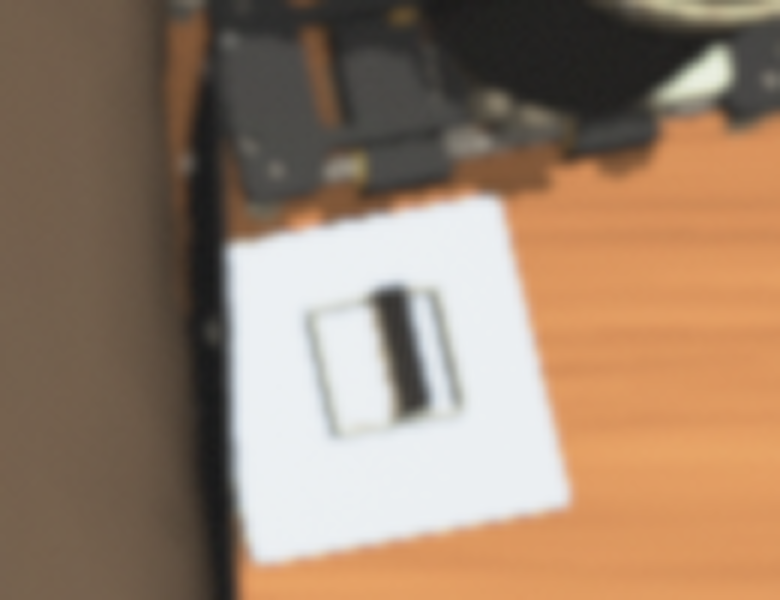

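Both views put the cutter about 7 mm too far along +x, so it was gripped off-centre. I'll regrasp it and shift it 7 mm back.

Call:
{"method": "arm_command", "body": {
  "commands": [
    {"tx":0.15,"ty":0,"tz":0,"twist":0},
    {"tx":0.3,"ty":0,"tz":0.05,"twist":0},
    {"tx":0.3,"ty":0,"tz":0.2,"twist":0},
    {"tx":0.3,"ty":0,"tz":0.35,"twist":0},
    {"tx":0.3,"ty":0,"tz":0.48,"twist":0},
    {"tx":0.3,"ty":0,"tz":0.58,"twist":0},
    {"tx":0.3,"ty":0,"tz":0.62,"twist":0},
    {"tx":0.3,"ty":0,"tz":0.62,"twist":0}
  ]
}}

```text
t: 7.8
eef_pos: [0.4296, -0.2485, 0.0415]
ee_rot: [3.14, -0.005, -2.98]
force: [-0.1, -0.3, -0.4]
width: 0.0347
gripper_force: 0.0
```

Call:
{"method": "arm_command", "body": {
  "commands": [
    {"tx":0,"ty":0,"tz":0,"twist":0},
    {"tx":0,"ty":0,"tz":0,"twist":0},
    {"tx":0,"ty":0,"tz":0,"twist":0},
    {"tx":0,"ty":0,"tz":0,"twist":0},
    {"tx":0,"ty":0,"tz":0,"twist":0},
    {"tx":0,"ty":0,"tz":0,"twist":0},
    {"tx":0,"ty":0,"tz":0,"twist":0},
    {"tx":0,"ty":0,"tz":0,"twist":0}
  ],
  "claw": 0
}}

```text
t: 8.47
eef_pos: [0.4325, -0.2489, 0.0452]
ee_rot: [-3.141, 0.002, -2.98]
force: [-1.0, 1.8, 7.4]
width: 0.0136
gripper_force: 25.0
```

Call:
{"method": "arm_command", "body": {
  "commands": [
    {"tx":0,"ty":0,"tz":-0.02,"twist":0},
    {"tx":0.01,"ty":0,"tz":-0.03,"twist":0},
    {"tx":0.028,"ty":0.005,"tz":-0.03,"twist":0},
    {"tx":0.028,"ty":0.005,"tz":-0.03,"twist":0},
    {"tx":0.028,"ty":0.005,"tz":-0.02,"twist":0},
    {"tx":0.028,"ty":0.005,"tz":-0.01,"twist":0},
    {"tx":0.028,"ty":0.005,"tz":0,"twist":0},
    {"tx":0.028,"ty":0.005,"tz":0,"twist":0}
  ]
}}

```text
t: 9.13
eef_pos: [0.4245, -0.2487, 0.0447]
ee_rot: [-3.141, -0.0, -2.979]
force: [-2.7, 3.1, 13.9]
width: 0.0138
gripper_force: 25.0
```

Call:
{"method": "arm_command", "body": {
  "commands": [
    {"tx":0,"ty":0,"tz":0,"twist":0},
    {"tx":0,"ty":0,"tz":0,"twist":0},
    {"tx":0,"ty":0,"tz":0,"twist":0},
    {"tx":0,"ty":0,"tz":0,"twist":0},
    {"tx":0,"ty":0,"tz":0,"twist":0},
    {"tx":0,"ty":0,"tz":0,"twist":0},
    {"tx":0,"ty":0,"tz":0,"twist":0},
    {"tx":0,"ty":0,"tz":0,"twist":0}
  ],
  "claw": 0.4
}}

```text
t: 9.8
eef_pos: [0.4245, -0.2487, 0.044]
ee_rot: [3.142, -0.0, -2.98]
force: [0.3, -0.1, -0.6]
width: 0.0351
gripper_force: 0.0
```

Call:
{"method": "arm_command", "body": {
  "commands": [
    {"tx":0,"ty":0,"tz":-0.1,"twist":0},
    {"tx":0,"ty":0,"tz":-0.25,"twist":0},
    {"tx":0,"ty":0,"tz":-0.4,"twist":0},
    {"tx":-0.1,"ty":0,"tz":-0.55,"twist":0},
    {"tx":-0.2,"ty":0,"tz":-0.62,"twist":0},
    {"tx":-0.33,"ty":0,"tz":-0.62,"twist":0},
    {"tx":-0.33,"ty":0,"tz":-0.62,"twist":0},
    {"tx":-0.33,"ty":0,"tz":-0.62,"twist":0}
  ]
}}

```text
t: 10.47
eef_pos: [0.5069, -0.235, 0.1987]
ee_rot: [3.141, -0.0, -2.979]
force: [-1.5, 0.1, -0.4]
width: 0.0346
gripper_force: 0.0
```

Run:
```python
from h import *
# rim/board by wrist, numeric
im=grab_frame("wrist");cv2.imwrite("pics/w4.png",cv2.resize(im[20:180,170:330],None,fx=4,fy=4)[:,:,::-1])
for q,z in(("small_square_grip",.059),("square_board",0)):
    for r in spot_point(q,"wrist")[:1]: print(q,np.round(r["uv"],1),round(r["score"],2),np.round(ray("wrist",r["uv"],z),4))
plan(.710,-.160,.2,2.827)
```

```text
small_square_grip [249.7 100.9] 0.67 [ 0.4287 -0.2485  0.059 ]
square_board [247.4 104.4] 0.92 [ 0.4319 -0.2511  0.    ]
tx -0.858 ty 0.166 tz -0.006 twist 0.151 | dist 0.219 deg -27.3 t 10.62 [ 0.5049 -0.2354  0.1985] -2.98
```

View pics/w4.png

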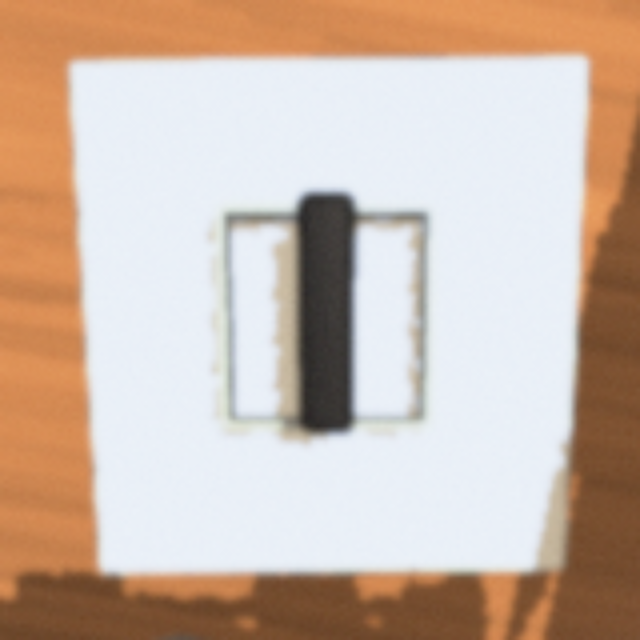

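The small square is now centred and parallel: shell columns 230–425, rows 213–418 on a board spanning about 70–590, 60–570. On to the large square.

Call:
{"method": "arm_command", "body": {
  "commands": [
    {"tx":-0.15,"ty":0.02,"tz":0,"twist":0.03},
    {"tx":-0.3,"ty":0.05,"tz":0,"twist":0.06},
    {"tx":-0.45,"ty":0.07,"tz":0,"twist":0.09},
    {"tx":-0.6,"ty":0.1,"tz":0,"twist":0.12},
    {"tx":-0.75,"ty":0.12,"tz":0,"twist":0.151},
    {"tx":-0.89,"ty":0.14,"tz":0,"twist":0.151},
    {"tx":-0.89,"ty":0.14,"tz":0,"twist":0.151},
    {"tx":-0.89,"ty":0.14,"tz":0,"twist":0.151}
  ]
}}

```text
t: 11.28
eef_pos: [0.7201, -0.1646, 0.1969]
ee_rot: [-3.141, -0.003, 2.83]
force: [-0.2, 0.2, -0.5]
width: 0.0353
gripper_force: 0.0
```

Run:
```python
from h import *
plan(.650,-.142,.06,2.827)
look("large_square_grip",.079,"w5")
```

```text
tx 0.295 ty -0.000 tz 0.548 twist 0.001 | dist 0.155 deg -0.1 t 11.28 [ 0.7201 -0.1646  0.1969] 2.83
pt [250. 107.] 0.91 [ 0.6503 -0.1429  0.079 ]
```

View pics/w5.png

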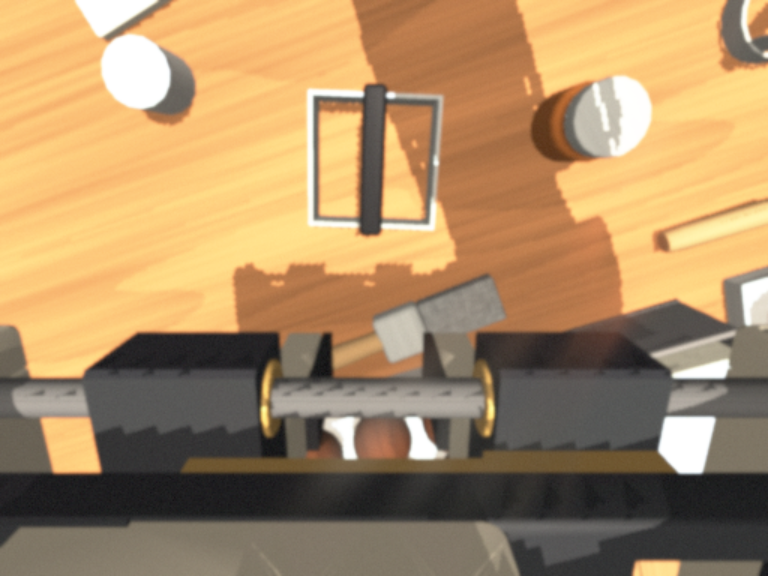

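Run:
```python
from h import *
Q=np.array([ray("wrist",np.array(u)/1.5,.086) for u in((364,86),(386,86),(382,233),(361,233))])
S=np.array([ray("wrist",np.array(u)/1.5,.040) for u in((307,90),(443,95),(435,231),(309,227))])
for P in(Q,S):
    l=P[0]-P[3];r=P[1]-P[2];print(P.mean(0),np.linalg.norm(P-np.roll(P,1,0),axis=1),np.arctan2(l[1],l[0]),np.arctan2(r[1],r[0]))
l=(Q[0]+Q[1]-Q[2]-Q[3]);y=np.arctan2(l[1],l[0]);print(y)
c=(Q.mean(0)+S.mean(0))/2
plan(c[0],c[1],.062,y)
```

```text
[ 0.65093002 -0.14455685  0.086     ] [0.08430965 0.01253156 0.08429757 0.0130691 ] 2.7976094163357046 2.8039841133071928
[ 0.65173068 -0.14492759  0.04      ] [0.09178934 0.09103163 0.09161627 0.09155731] 2.799911444242973 2.8056588630019146
2.800796536350132
tx 0.282 ty -0.004 tz 0.546 twist 0.009 | dist 0.154 deg -1.6 t 11.38 [ 0.7189 -0.1654  0.1985] 2.829
```

Call:
{"method": "arm_command", "body": {
  "commands": [
    {"tx":0.14,"ty":0,"tz":0,"twist":0.009},
    {"tx":0.282,"ty":-0.004,"tz":0.05,"twist":0.009},
    {"tx":0.282,"ty":-0.004,"tz":0.19,"twist":0.009},
    {"tx":0.282,"ty":-0.004,"tz":0.31,"twist":0.009},
    {"tx":0.282,"ty":-0.004,"tz":0.42,"twist":0.009},
    {"tx":0.282,"ty":-0.004,"tz":0.5,"twist":0.009},
    {"tx":0.282,"ty":-0.004,"tz":0.55,"twist":0.009},
    {"tx":0.282,"ty":-0.004,"tz":0.55,"twist":0.009}
  ]
}}

```text
t: 12.05
eef_pos: [0.6499, -0.1449, 0.0595]
ee_rot: [-3.14, -0.004, 2.799]
force: [0.2, 0.1, -0.1]
width: 0.0352
gripper_force: 0.0
```

Call:
{"method": "arm_command", "body": {
  "commands": [
    {"tx":0,"ty":0,"tz":0,"twist":0},
    {"tx":0,"ty":0,"tz":0,"twist":0},
    {"tx":0,"ty":0,"tz":0,"twist":0},
    {"tx":0,"ty":0,"tz":0,"twist":0},
    {"tx":0,"ty":0,"tz":0,"twist":0},
    {"tx":0,"ty":0,"tz":0,"twist":0},
    {"tx":0,"ty":0,"tz":0,"twist":0},
    {"tx":0,"ty":0,"tz":0,"twist":0}
  ],
  "claw": 0
}}

```text
t: 12.72
eef_pos: [0.6531, -0.1447, 0.0627]
ee_rot: [-3.142, 0.002, 2.801]
force: [-1.7, -1.5, 6.5]
width: 0.0135
gripper_force: 25.0
```

Call:
{"method": "arm_command", "body": {
  "commands": [
    {"tx":0,"ty":0,"tz":-0.1,"twist":0},
    {"tx":0,"ty":0,"tz":-0.2,"twist":0},
    {"tx":0,"ty":0,"tz":-0.35,"twist":0},
    {"tx":0,"ty":0,"tz":-0.5,"twist":0},
    {"tx":0,"ty":0,"tz":-0.5,"twist":0},
    {"tx":0,"ty":0,"tz":-0.5,"twist":0},
    {"tx":0,"ty":0,"tz":-0.5,"twist":0},
    {"tx":0,"ty":0,"tz":-0.5,"twist":0}
  ]
}}

```text
t: 13.38
eef_pos: [0.6515, -0.1441, 0.1849]
ee_rot: [-3.141, -0.003, 2.8]
force: [-0.5, 0.2, -1.7]
width: 0.0137
gripper_force: 25.0
```

Run:
```python
from h import *
plan(.429,-.249,.185,.165)
```

```text
tx 0.698 ty -0.693 tz -0.001 twist -0.161 | dist 0.246 deg 29.0 t 13.38 [ 0.6515 -0.1441  0.1849] 2.8
```

Call:
{"method": "arm_command", "body": {
  "commands": [
    {"tx":0.1,"ty":-0.1,"tz":0,"twist":-0.03},
    {"tx":0.21,"ty":-0.21,"tz":0,"twist":-0.06},
    {"tx":0.32,"ty":-0.32,"tz":0,"twist":-0.1},
    {"tx":0.43,"ty":-0.43,"tz":0,"twist":-0.13},
    {"tx":0.54,"ty":-0.54,"tz":0,"twist":-0.161},
    {"tx":0.64,"ty":-0.64,"tz":0,"twist":-0.161},
    {"tx":0.698,"ty":-0.693,"tz":0,"twist":-0.161},
    {"tx":0.698,"ty":-0.693,"tz":0,"twist":-0.161}
  ]
}}

```text
t: 14.05
eef_pos: [0.4258, -0.25, 0.1856]
ee_rot: [3.14, -0.003, -2.98]
force: [-1.1, 0.9, -2.3]
width: 0.0139
gripper_force: 25.0
```

Run:
```python
from h import *
grab_frame("wrist")
plan(.4285,-.2485,.0755,.165)
```

```text
tx -0.003 ty 0.005 tz 0.442 twist -0.001 | dist 0.110 deg 0.2 t 14.1 [ 0.428  -0.2498  0.1859] -2.979
```

Call:
{"method": "arm_command", "body": {
  "commands": [
    {"tx":-0.003,"ty":0.005,"tz":0.06,"twist":0},
    {"tx":-0.003,"ty":0.005,"tz":0.12,"twist":0},
    {"tx":-0.003,"ty":0.005,"tz":0.18,"twist":0},
    {"tx":-0.003,"ty":0.005,"tz":0.22,"twist":0},
    {"tx":-0.003,"ty":0.005,"tz":0.26,"twist":0},
    {"tx":-0.003,"ty":0.005,"tz":0.3,"twist":0},
    {"tx":-0.003,"ty":0.005,"tz":0.32,"twist":0},
    {"tx":-0.003,"ty":0.005,"tz":0.32,"twist":0}
  ]
}}

```text
t: 14.77
eef_pos: [0.4301, -0.2477, 0.1053]
ee_rot: [3.141, -0.002, -2.977]
force: [-0.0, -0.6, -0.6]
width: 0.0139
gripper_force: 25.0
```

Call:
{"method": "arm_command", "body": {
  "commands": [
    {"tx":0,"ty":0,"tz":0.03,"twist":0},
    {"tx":0,"ty":0,"tz":0.06,"twist":0},
    {"tx":0,"ty":0,"tz":0.09,"twist":0},
    {"tx":0,"ty":0,"tz":0.11,"twist":0},
    {"tx":0,"ty":0,"tz":0.12,"twist":0},
    {"tx":0,"ty":0,"tz":0.127,"twist":0},
    {"tx":0,"ty":0,"tz":0.127,"twist":0},
    {"tx":0,"ty":0,"tz":0.127,"twist":0}
  ]
}}

```text
t: 15.43
eef_pos: [0.4308, -0.2479, 0.0749]
ee_rot: [-3.142, 0.0, -2.977]
force: [0.3, 0.2, -1.3]
width: 0.0137
gripper_force: 25.0
```

Call:
{"method": "arm_command", "body": {
  "commands": [
    {"tx":0,"ty":0,"tz":0,"twist":0},
    {"tx":0,"ty":0,"tz":0,"twist":0},
    {"tx":0,"ty":0,"tz":0,"twist":0},
    {"tx":0,"ty":0,"tz":0,"twist":0},
    {"tx":0,"ty":0,"tz":0,"twist":0},
    {"tx":0,"ty":0,"tz":0,"twist":0},
    {"tx":0,"ty":0,"tz":0,"twist":0},
    {"tx":0,"ty":0,"tz":0,"twist":0}
  ],
  "claw": 0.4
}}

```text
t: 16.1
eef_pos: [0.4306, -0.2479, 0.0748]
ee_rot: [-3.142, 0.0, -2.977]
force: [-0.6, 1.7, -0.4]
width: 0.0348
gripper_force: 0.0
```

Call:
{"method": "arm_command", "body": {
  "commands": [
    {"tx":0,"ty":0,"tz":-0.1,"twist":0},
    {"tx":0,"ty":0,"tz":-0.25,"twist":0},
    {"tx":0,"ty":0,"tz":-0.4,"twist":0},
    {"tx":-0.1,"ty":0,"tz":-0.55,"twist":0},
    {"tx":-0.2,"ty":0,"tz":-0.55,"twist":0},
    {"tx":-0.33,"ty":0,"tz":-0.55,"twist":0},
    {"tx":-0.33,"ty":0,"tz":-0.55,"twist":0},
    {"tx":-0.33,"ty":0,"tz":-0.55,"twist":0}
  ]
}}

```text
t: 16.77
eef_pos: [0.513, -0.2339, 0.2117]
ee_rot: [3.141, -0.001, -2.976]
force: [-0.2, -0.3, -0.5]
width: 0.035
gripper_force: 0.0
```

Run:
```python
from h import *
plan(.697,.111,.2,2.25)
save("wrist","w6",s=1.5)
```

```text
tx -0.953 ty 1.240 tz 0.047 twist 0.336 | dist 0.391 deg -60.6 t 16.77 [ 0.513  -0.2339  0.2117] -2.976
```

View pics/w6.png

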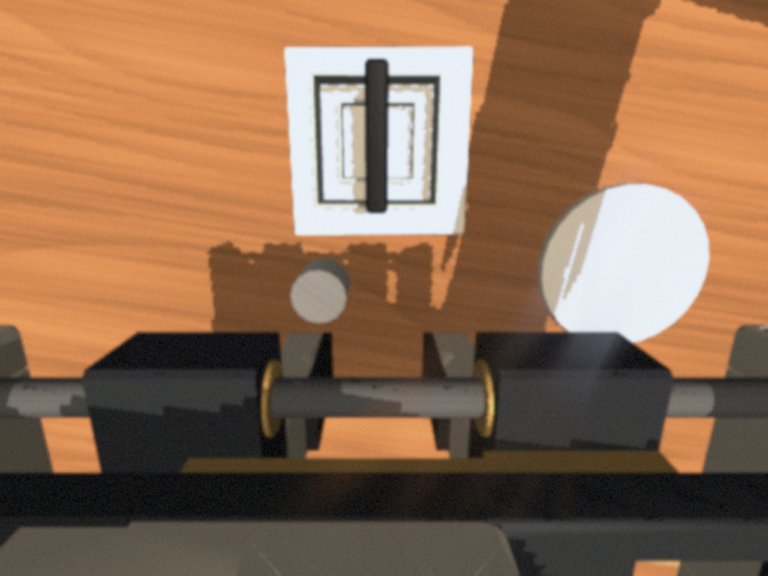

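The square set is nested and centred: outer rim (315–438, 77–203) on a board spanning about 287–472, 47–235, with the small cutter inside. Next is the small round one.

Call:
{"method": "arm_command", "body": {
  "commands": [
    {"tx":-0.11,"ty":0.12,"tz":0,"twist":0},
    {"tx":-0.22,"ty":0.24,"tz":0,"twist":0},
    {"tx":-0.33,"ty":0.36,"tz":0,"twist":0},
    {"tx":-0.44,"ty":0.48,"tz":0,"twist":0},
    {"tx":-0.55,"ty":0.6,"tz":0,"twist":0},
    {"tx":-0.66,"ty":0.72,"tz":0,"twist":0},
    {"tx":-0.78,"ty":0.86,"tz":0,"twist":0},
    {"tx":-0.91,"ty":1,"tz":0,"twist":0}
  ]
}}

```text
t: 17.48
eef_pos: [0.6895, 0.042, 0.2124]
ee_rot: [-3.142, -0.0, -2.977]
force: [-0.5, -0.7, 0.5]
width: 0.0349
gripper_force: 0.0
```

Call:
{"method": "arm_command", "body": {
  "commands": [
    {"tx":0,"ty":0.05,"tz":0,"twist":0.04},
    {"tx":0,"ty":0.1,"tz":0,"twist":0.08},
    {"tx":0,"ty":0.15,"tz":0,"twist":0.12},
    {"tx":0,"ty":0.18,"tz":0,"twist":0.16},
    {"tx":0,"ty":0.18,"tz":0,"twist":0.2},
    {"tx":0,"ty":0.18,"tz":0.04,"twist":0.24},
    {"tx":0,"ty":0.18,"tz":0.04,"twist":0.28},
    {"tx":0,"ty":0.18,"tz":0.04,"twist":0.31}
  ]
}}

```text
t: 18.15
eef_pos: [0.6811, 0.0845, 0.2015]
ee_rot: [-3.14, -0.001, 2.326]
force: [0.4, 0.5, 0.4]
width: 0.0353
gripper_force: 0.0
```

Run:
```python
from h import *
print(get_state()["q"])
look("small_round_grip",.047,"w7")
plan(.644,.155,.03,2.22)
```

```text
[ 4.06508701e-01  3.92989037e-01  6.07973960e-03 -2.53958396e-04
 -1.18578568e+00 -2.79321689e+00]
tx 0.308 ty 0.085 tz 0.688 twist 0.035 | dist 0.190 deg -6.3 t 18.25 [0.6815 0.0845 0.2021] 2.33
```

View pics/w7.png

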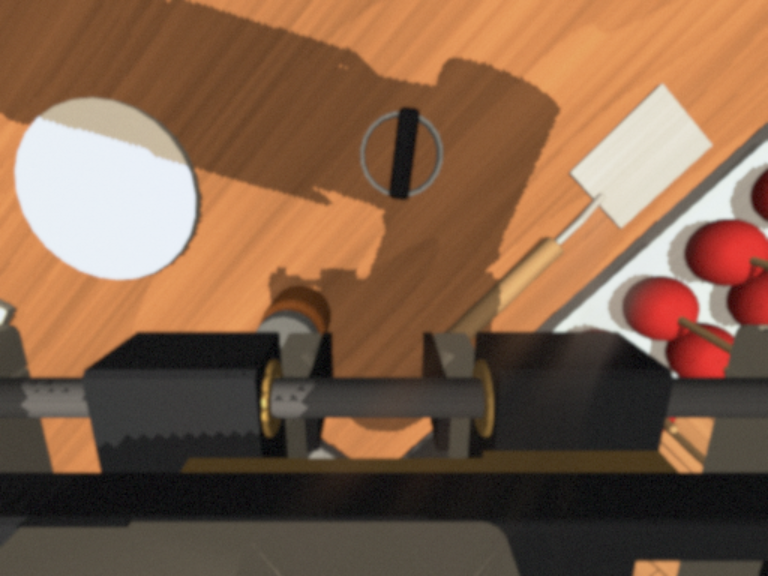

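The bar runs from (409,107) to (399,198) and the ring centre is at (401,154). Joint 6 is near its limit, so I'll grip half a turn round.

Run:
```python
from h import *
Q=np.array([ray("wrist",np.array(u)/1.5,.054) for u in((400,107),(419,109),(408,199),(391,197))])
l=(Q[0]+Q[1]-Q[2]-Q[3]);y=np.arctan2(l[1],l[0]);print(Q.mean(0),np.linalg.norm(Q-np.roll(Q,1,0),axis=1),y, y-np.pi)
print(ray("wrist",np.array((401,154))/1.5,.018))
plan(*Q.mean(0)[:2],.03,y-np.pi,near=False)
for q in("round_board",):
  for r in spot_point(q,"wrist")[:2]:print(r["uv"],r["score"],ray("wrist",r["uv"],0))
```

```text
[0.64302256 0.15395944 0.054     ] [0.05802721 0.01248612 0.05823469 0.01180991] 2.2312114515189148 -0.9103812020708784
[0.64240353 0.15409975 0.018     ]
tx 0.307 ty 0.080 tz 0.688 twist -0.968 | dist 0.190 deg 174.3 t 18.25 [0.6815 0.0845 0.2021] 2.33
[76.6, 129.8] 0.66 [ 0.49783119 -0.02762851  0.        ]
```

Call:
{"method": "arm_command", "body": {
  "commands": [
    {"tx":0.08,"ty":0.02,"tz":0,"twist":-0.039},
    {"tx":0.16,"ty":0.04,"tz":0,"twist":-0.078},
    {"tx":0.24,"ty":0.06,"tz":0,"twist":-0.117},
    {"tx":0.307,"ty":0.08,"tz":0,"twist":-0.156},
    {"tx":0.307,"ty":0.08,"tz":0,"twist":-0.195},
    {"tx":0.307,"ty":0.08,"tz":0,"twist":-0.234},
    {"tx":0.307,"ty":0.08,"tz":0,"twist":-0.273},
    {"tx":0.307,"ty":0.08,"tz":0,"twist":-0.312}
  ]
}}

```text
t: 18.97
eef_pos: [0.6434, 0.1543, 0.2025]
ee_rot: [3.142, 0.0, -2.96]
force: [0.5, 0.6, 0.2]
width: 0.0356
gripper_force: 0.0
```

Call:
{"method": "arm_command", "body": {
  "commands": [
    {"tx":0,"ty":0,"tz":0,"twist":-0.039},
    {"tx":0,"ty":0,"tz":0,"twist":-0.078},
    {"tx":0,"ty":0,"tz":0,"twist":-0.117},
    {"tx":0,"ty":0,"tz":0,"twist":-0.156},
    {"tx":0,"ty":0,"tz":0,"twist":-0.195},
    {"tx":0,"ty":0,"tz":0,"twist":-0.234},
    {"tx":0,"ty":0,"tz":0,"twist":-0.273},
    {"tx":0,"ty":0,"tz":0,"twist":-0.312}
  ]
}}

```text
t: 19.63
eef_pos: [0.6436, 0.1541, 0.2024]
ee_rot: [3.142, -0.0, -1.981]
force: [0.1, -0.3, 0.4]
width: 0.0351
gripper_force: 0.0
```

Call:
{"method": "arm_command", "body": {
  "commands": [
    {"tx":0,"ty":0,"tz":0,"twist":-0.039},
    {"tx":0,"ty":0,"tz":0,"twist":-0.078},
    {"tx":0,"ty":0,"tz":0,"twist":-0.117},
    {"tx":0,"ty":0,"tz":0.05,"twist":-0.156},
    {"tx":0,"ty":0,"tz":0.1,"twist":-0.195},
    {"tx":0,"ty":0,"tz":0.2,"twist":-0.234},
    {"tx":0,"ty":0,"tz":0.3,"twist":-0.273},
    {"tx":0,"ty":0,"tz":0.3,"twist":-0.312}
  ]
}}

```text
t: 20.3
eef_pos: [0.6406, 0.1531, 0.122]
ee_rot: [3.134, 0.002, -1.001]
force: [-1.0, -0.3, -0.4]
width: 0.0351
gripper_force: 0.0
```

Run:
```python
from h import *
print(get_state()["q"][5])
grab_frame("wrist")
plan(.643,.154,.030,-.910,near=False)
```

```text
0.04140324446983994
tx 0.001 ty -0.005 tz 0.377 twist -0.026 | dist 0.094 deg 4.7 t 20.35 [0.6418 0.1534 0.1243] -0.992
```

Call:
{"method": "arm_command", "body": {
  "commands": [
    {"tx":0,"ty":0,"tz":0,"twist":-0.032},
    {"tx":0,"ty":0,"tz":0.1,"twist":-0.032},
    {"tx":0,"ty":0,"tz":0.18,"twist":-0.032},
    {"tx":0,"ty":0,"tz":0.26,"twist":-0.032},
    {"tx":0,"ty":0,"tz":0.33,"twist":-0.032},
    {"tx":0,"ty":0,"tz":0.385,"twist":-0.032},
    {"tx":0,"ty":0,"tz":0.385,"twist":-0.032},
    {"tx":0,"ty":0,"tz":0.385,"twist":-0.032}
  ]
}}

```text
t: 21.02
eef_pos: [0.6438, 0.1542, 0.0313]
ee_rot: [3.141, -0.0, -0.91]
force: [-0.4, -0.2, 0.4]
width: 0.0352
gripper_force: 0.0
```

Call:
{"method": "arm_command", "body": {
  "commands": [
    {"tx":0,"ty":0,"tz":0,"twist":0},
    {"tx":0,"ty":0,"tz":0,"twist":0},
    {"tx":0,"ty":0,"tz":0,"twist":0},
    {"tx":0,"ty":0,"tz":0,"twist":0},
    {"tx":0,"ty":0,"tz":0,"twist":0},
    {"tx":0,"ty":0,"tz":0,"twist":0},
    {"tx":0,"ty":0,"tz":0,"twist":0},
    {"tx":0,"ty":0,"tz":0,"twist":0}
  ],
  "claw": 0
}}

```text
t: 21.68
eef_pos: [0.6442, 0.1546, 0.0321]
ee_rot: [-3.141, -0.0, -0.909]
force: [-2.0, -0.9, 6.0]
width: 0.0137
gripper_force: 25.0
```

Call:
{"method": "arm_command", "body": {
  "commands": [
    {"tx":0,"ty":0,"tz":-0.1,"twist":0},
    {"tx":0,"ty":0,"tz":-0.2,"twist":0},
    {"tx":0,"ty":0,"tz":-0.3,"twist":0},
    {"tx":0,"ty":0,"tz":-0.4,"twist":0},
    {"tx":0,"ty":0,"tz":-0.5,"twist":0},
    {"tx":0,"ty":0,"tz":-0.5,"twist":0},
    {"tx":0,"ty":0,"tz":-0.5,"twist":0},
    {"tx":0,"ty":0,"tz":-0.5,"twist":0}
  ]
}}

```text
t: 22.35
eef_pos: [0.6434, 0.1545, 0.1556]
ee_rot: [3.141, 0.001, -0.91]
force: [0.0, -0.3, 0.1]
width: 0.0137
gripper_force: 25.0
```

Run:
```python
from h import *
# board centre from top, fit ellipse of white region
im=grab_frame("top");r=[r for r in regions_of("round_board","top") if im[r["region"]].mean()>0]
for x in r[:3]:
    c=max(cv2.findContours(x["region"].astype(np.uint8),0,1)[0],key=cv2.contourArea)
    e=cv2.fitEllipse(c);print(x["score"],im[x["region"]].mean(0),e,ray("top",e[0],.012))
plan(.4945,-.027,.155,None)
```

```text
0.72 [163.06534326 108.47311828  73.6509512 ] ((185.63902282714844, 266.8311767578125), (31.06254005432129, 54.6644401550293), 130.72103881835938) [0.29514337 0.19279326 0.012     ]
0.6 [234.43975621 237.09657759 239.12564463] ((267.6903991699219, 190.56982421875), (51.00709533691406, 51.43962478637695), 163.46939086914062) [ 0.49299272 -0.02519293  0.012     ]
tx 0.208 ty 0.914 tz -0.001 twist -0.000 | dist 0.234 deg 0.0 t 22.45 [0.6431 0.1542 0.1547] -0.91
```

Call:
{"method": "arm_command", "body": {
  "commands": [
    {"tx":0.03,"ty":0.14,"tz":0,"twist":0},
    {"tx":0.06,"ty":0.28,"tz":0,"twist":0},
    {"tx":0.09,"ty":0.42,"tz":0,"twist":0},
    {"tx":0.13,"ty":0.57,"tz":0,"twist":0},
    {"tx":0.165,"ty":0.72,"tz":0,"twist":0},
    {"tx":0.195,"ty":0.86,"tz":0,"twist":0},
    {"tx":0.208,"ty":0.914,"tz":0,"twist":0},
    {"tx":0.208,"ty":0.914,"tz":0,"twist":0}
  ]
}}

```text
t: 23.12
eef_pos: [0.4926, -0.029, 0.1555]
ee_rot: [3.14, 0.001, -0.912]
force: [-0.5, 1.0, -0.4]
width: 0.0139
gripper_force: 25.0
```

Call:
{"method": "arm_command", "body": {
  "commands": [
    {"tx":0,"ty":0,"tz":0.1,"twist":0},
    {"tx":0,"ty":0,"tz":0.2,"twist":0},
    {"tx":0,"ty":0,"tz":0.28,"twist":0},
    {"tx":0,"ty":0,"tz":0.35,"twist":0},
    {"tx":0,"ty":0,"tz":0.38,"twist":0},
    {"tx":0,"ty":0,"tz":0.4,"twist":0},
    {"tx":0,"ty":0,"tz":0.4,"twist":0},
    {"tx":0,"ty":0,"tz":0.4,"twist":0}
  ]
}}

```text
t: 23.78
eef_pos: [0.496, -0.0266, 0.0564]
ee_rot: [-3.141, -0.0, -0.909]
force: [0.5, -0.3, -0.2]
width: 0.0136
gripper_force: 25.0
```

Run:
```python
from h import *
plan(.494,-.0265,.0445,None)
```

```text
tx -0.005 ty 0.006 tz 0.048 twist -0.000 | dist 0.012 deg 0.0 t 23.78 [ 0.496  -0.0266  0.0564] -0.909
```

Call:
{"method": "arm_command", "body": {
  "commands": [
    {"tx":-0.005,"ty":0.005,"tz":0.015,"twist":0},
    {"tx":-0.005,"ty":0.005,"tz":0.03,"twist":0},
    {"tx":-0.005,"ty":0.005,"tz":0.04,"twist":0},
    {"tx":-0.005,"ty":0.005,"tz":0.048,"twist":0},
    {"tx":-0.005,"ty":0.005,"tz":0.048,"twist":0},
    {"tx":-0.005,"ty":0.005,"tz":0.048,"twist":0},
    {"tx":-0.005,"ty":0.005,"tz":0.048,"twist":0},
    {"tx":-0.005,"ty":0.005,"tz":0.048,"twist":0}
  ]
}}

```text
t: 24.45
eef_pos: [0.4937, -0.0266, 0.0441]
ee_rot: [-3.141, -0.0, -0.91]
force: [0.1, -0.7, -0.9]
width: 0.0137
gripper_force: 25.0
```

Call:
{"method": "arm_command", "body": {
  "commands": [
    {"tx":0,"ty":0,"tz":0,"twist":0},
    {"tx":0,"ty":0,"tz":0,"twist":0},
    {"tx":0,"ty":0,"tz":0,"twist":0},
    {"tx":0,"ty":0,"tz":0,"twist":0},
    {"tx":0,"ty":0,"tz":0,"twist":0},
    {"tx":0,"ty":0,"tz":0,"twist":0},
    {"tx":0,"ty":0,"tz":0,"twist":0},
    {"tx":0,"ty":0,"tz":0,"twist":0}
  ],
  "claw": 0.4
}}

```text
t: 25.12
eef_pos: [0.4936, -0.0266, 0.0441]
ee_rot: [3.142, 0.0, -0.91]
force: [0.2, -0.2, 0.2]
width: 0.0351
gripper_force: 0.0
```

Call:
{"method": "arm_command", "body": {
  "commands": [
    {"tx":0,"ty":0,"tz":-0.1,"twist":0},
    {"tx":0,"ty":0,"tz":-0.25,"twist":0},
    {"tx":0,"ty":0,"tz":-0.4,"twist":0},
    {"tx":-0.1,"ty":0,"tz":-0.55,"twist":0},
    {"tx":-0.2,"ty":0,"tz":-0.62,"twist":0},
    {"tx":-0.3,"ty":0,"tz":-0.62,"twist":0},
    {"tx":-0.3,"ty":0,"tz":-0.62,"twist":0},
    {"tx":-0.3,"ty":0,"tz":-0.62,"twist":0}
  ]
}}

```text
t: 25.78
eef_pos: [0.4472, 0.0334, 0.1998]
ee_rot: [-3.14, -0.0, -0.908]
force: [0.8, 0.7, -0.3]
width: 0.035
gripper_force: 0.0
```

Run:
```python
from h import *
im=grab_frame("wrist");cv2.imwrite("pics/w8.png",cv2.resize(im[10:210,130:380],None,fx=3,fy=3)[:,:,::-1])
x=regions_of("round_board","wrist")
if x:
    c=max(cv2.findContours(x[0]["region"].astype(np.uint8),0,1)[0],key=cv2.contourArea)
    e=cv2.fitEllipse(c);print(x[0]["score"],im[x[0]["region"]].mean(0),e,ray("wrist",e[0],.012))
for r in spot_point("small_round_grip","wrist")[:1]: print(r["uv"],r["score"],ray("wrist",r["uv"],.059))
plan(.56,.39,.2,.198+np.pi)
```

```text
0.93 [241.8338661  233.60468833 215.28121115] ((252.44766235351562, 101.8182373046875), (121.6729965209961, 127.86589050292969), 3.5329089164733887) [ 0.49616895 -0.02934035  0.012     ]
[250.1, 106.9] 0.82 [ 0.49473924 -0.02392181  0.059     ]
tx -0.854 ty -1.233 tz -0.005 twist -0.353 | dist 0.375 deg 63.5 t 25.93 [0.4477 0.0322 0.1987] -0.91
```

View pics/w8.png

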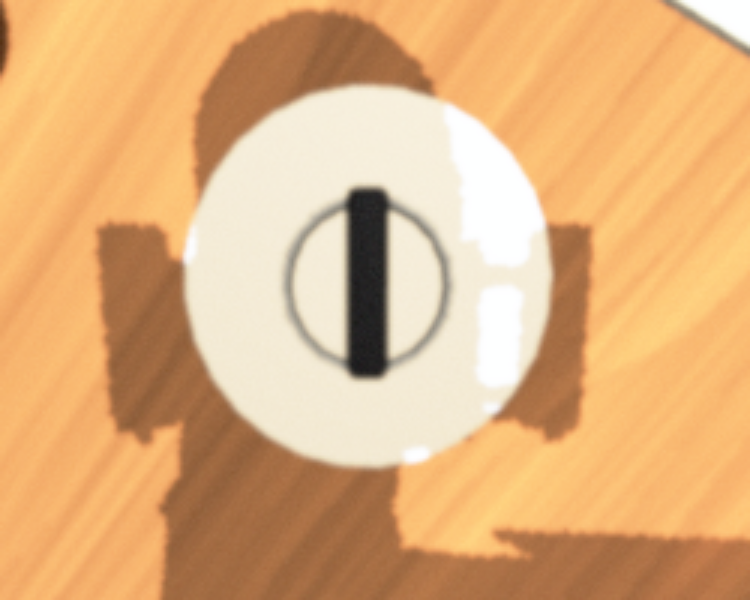

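The small ring is within about 2–3 mm of the board's middle (ring (367,284), board (367,276) in the crop). Next is the large round cutter.

Call:
{"method": "arm_command", "body": {
  "commands": [
    {"tx":-0.12,"ty":-0.1,"tz":0,"twist":0},
    {"tx":-0.24,"ty":-0.2,"tz":0,"twist":0},
    {"tx":-0.36,"ty":-0.3,"tz":0,"twist":0},
    {"tx":-0.48,"ty":-0.4,"tz":0,"twist":0},
    {"tx":-0.6,"ty":-0.5,"tz":0,"twist":0},
    {"tx":-0.73,"ty":-0.6,"tz":0,"twist":0},
    {"tx":-0.86,"ty":-0.7,"tz":0,"twist":0},
    {"tx":-1,"ty":-0.81,"tz":0,"twist":0}
  ]
}}

```text
t: 26.6
eef_pos: [0.4543, 0.3526, 0.198]
ee_rot: [3.14, -0.001, -0.911]
force: [0.7, -0.0, 0.7]
width: 0.0348
gripper_force: 0.0
```

Call:
{"method": "arm_command", "body": {
  "commands": [
    {"tx":0,"ty":0,"tz":-0.02,"twist":-0.039},
    {"tx":0,"ty":0,"tz":-0.04,"twist":-0.078},
    {"tx":0,"ty":0,"tz":-0.04,"twist":-0.117},
    {"tx":0,"ty":0,"tz":-0.04,"twist":-0.156},
    {"tx":0,"ty":0,"tz":-0.04,"twist":-0.195},
    {"tx":0,"ty":0,"tz":-0.04,"twist":-0.234},
    {"tx":0,"ty":0,"tz":-0.04,"twist":-0.273},
    {"tx":0,"ty":0,"tz":-0.04,"twist":-0.316}
  ]
}}

```text
t: 27.27
eef_pos: [0.4547, 0.3507, 0.2078]
ee_rot: [3.14, 0.001, 0.078]
force: [-0.3, 0.3, 0.5]
width: 0.035
gripper_force: 0.0
```

Call:
{"method": "arm_command", "body": {
  "commands": [
    {"tx":0,"ty":0,"tz":0,"twist":-0.037},
    {"tx":0,"ty":0,"tz":0,"twist":-0.037},
    {"tx":0,"ty":0,"tz":0,"twist":-0.037},
    {"tx":0,"ty":0,"tz":0,"twist":-0.037},
    {"tx":0,"ty":0,"tz":0,"twist":-0.037},
    {"tx":0,"ty":0,"tz":0,"twist":-0.037},
    {"tx":0,"ty":0,"tz":0,"twist":-0.037},
    {"tx":0,"ty":0,"tz":0,"twist":-0.037}
  ]
}}

```text
t: 27.93
eef_pos: [0.4539, 0.3514, 0.2091]
ee_rot: [-3.142, -0.0, 0.189]
force: [-0.6, -1.0, 0.1]
width: 0.0354
gripper_force: 0.0
```

Run:
```python
from h import *
im=grab_frame("wrist");cv2.imwrite("pics/w9raw.png",im[:,:,::-1])
print(get_state()["q"])
r=spot_point("large_round_grip","wrist");print([(x["uv"],x["score"]) for x in r])
u,v=np.round(r[0]["uv"]).astype(int);print(ray("wrist",(u,v),.079))
a=im.max(2).astype(int);print(a[v,u-20:u+21:2]);print(a[v-70:v+70:4,u])
thr=np.percentile(a[v-2:v+3,u-2:u+3],50)+20
m=(a<thr).astype(np.uint8);n,L,st,c=cv2.connectedComponentsWithStats(m);k=L[v,u];print(thr,st[k])
ct=max(cv2.findContours((L==k).astype(np.uint8),0,1)[0],key=cv2.contourArea);box=cv2.boxPoints(cv2.minAreaRect(ct));print(box)
P=np.array([ray("wrist",b,.086) for b in box]);e=max([P[1]-P[0],P[2]-P[1]],key=np.linalg.norm)
print(P.mean(0),np.linalg.norm(P-np.roll(P,1,0),axis=1),np.arctan2(e[1],e[0])%np.pi)
plan(P.mean(0)[0],P.mean(0)[1],.061,np.arctan2(e[1],e[0])%np.pi)
```

```text
[ 9.99514112e-01  2.05951481e-01 -2.41370919e-01  2.56423797e-05
 -1.12339511e+00  7.60031448e-01]
[([233.2, 105.1], 0.8)]
[0.52555449 0.38349647 0.079     ]
[249 249 244 240 244 239 195  86  89  94  88  86  82  75 193 217 183 182
 186 183 187]
[253 254 254 254 219  76  82  85  82  85  83  87  84  87  88  87  88  88
  88  87  89  66  40  39  42  43  36  42  39  37 181 175 187 188 181]
108.0 [ 222   53   29  100 1401]
[[222.  53.]
 [250.  53.]
 [250. 152.]
 [222. 152.]]
[0.52638592 0.38038841 0.086     ] [0.08787722 0.02476406 0.08783769 0.02707189] 0.18686334403982308
tx 0.307 ty -0.059 tz 0.592 twist 0.001 | dist 0.167 deg -0.1 t 28.03 [0.4539 0.3514 0.2091] 0.189
```

Run:
```python
from h import *
im=cv2.imread("pics/w9raw.png");a=im.max(2);m=(a<108).astype(np.uint8)
n,L,st,c=cv2.connectedComponentsWithStats(m);k=L[105,233];B=L==k
for v in range(53,153,7):
    x=np.where(B[v])[0];print(v,x.min(),x.max(),len(x),end=" | ")
rows=[v for v in range(60,145)];mid=[np.median(np.where(B[v])[0]) for v in rows]
p=np.polyfit(rows,mid,1)
A,E=[ray("wrist",(np.polyval(p,v),v),.086) for v in(53.5,152.5)]
d=E-A;y=np.arctan2(-d[1],-d[0]);C=(A+E)/2
print("\n",p,A,E,C,np.linalg.norm(d),y)
plan(C[0],C[1],.061,y)
cv2.imwrite("pics/w9.png",cv2.resize(im[20:200,140:340],None,fx=4,fy=3))
```

```text
53 227 236 10 | 60 226 239 14 | 67 225 238 14 | 74 226 239 14 | 81 227 239 13 | 88 227 239 13 | 95 227 239 13 | 102 228 240 13 | 109 227 240 14 | 116 227 241 15 | 123 228 241 14 | 130 228 241 14 | 137 228 241 14 | 144 228 243 16 | 151 229 241 13 | 
 [2.92749658e-02 2.30484542e+02] [0.56859688 0.39134329 0.086     ] [0.4824541  0.37371008 0.086     ] [0.52552549 0.38252668 0.086     ] 0.0879290001841621 0.20190829136264826
tx 0.305 ty -0.068 tz 0.592 twist -0.004 | dist 0.167 deg 0.7 t 28.03 [0.4539 0.3514 0.2091] 0.189
```

Call:
{"method": "arm_command", "body": {
  "commands": [
    {"tx":0.15,"ty":-0.03,"tz":0,"twist":-0.004},
    {"tx":0.305,"ty":-0.065,"tz":0.04,"twist":-0.004},
    {"tx":0.305,"ty":-0.065,"tz":0.17,"twist":-0.004},
    {"tx":0.305,"ty":-0.065,"tz":0.3,"twist":-0.004},
    {"tx":0.305,"ty":-0.065,"tz":0.42,"twist":-0.004},
    {"tx":0.305,"ty":-0.065,"tz":0.52,"twist":-0.004},
    {"tx":0.305,"ty":-0.065,"tz":0.592,"twist":-0.004},
    {"tx":0.305,"ty":-0.065,"tz":0.592,"twist":-0.004}
  ],
  "claw": 0.55
}}

```text
t: 28.7
eef_pos: [0.5238, 0.3796, 0.0565]
ee_rot: [3.137, 0.006, 0.201]
force: [-0.5, -0.2, -0.4]
width: 0.0486
gripper_force: 0.0
```

Call:
{"method": "arm_command", "body": {
  "commands": [
    {"tx":0,"ty":0,"tz":0,"twist":0},
    {"tx":0,"ty":0,"tz":0,"twist":0},
    {"tx":0,"ty":0,"tz":0,"twist":0},
    {"tx":0,"ty":0,"tz":0,"twist":0},
    {"tx":0,"ty":0,"tz":0,"twist":0},
    {"tx":0,"ty":0,"tz":0,"twist":0},
    {"tx":0,"ty":0,"tz":0,"twist":0},
    {"tx":0,"ty":0,"tz":0,"twist":0}
  ],
  "claw": 0
}}

```text
t: 29.37
eef_pos: [0.526, 0.3821, 0.0619]
ee_rot: [-3.141, -0.001, 0.202]
force: [-2.1, -0.0, 4.7]
width: 0.0134
gripper_force: 25.0
```

Call:
{"method": "arm_command", "body": {
  "commands": [
    {"tx":0,"ty":0,"tz":-0.1,"twist":0},
    {"tx":0,"ty":0,"tz":-0.2,"twist":0},
    {"tx":0,"ty":0,"tz":-0.3,"twist":0},
    {"tx":0,"ty":0,"tz":-0.4,"twist":0},
    {"tx":0,"ty":0,"tz":-0.5,"twist":0},
    {"tx":0,"ty":0,"tz":-0.58,"twist":0},
    {"tx":0,"ty":0,"tz":-0.6,"twist":0},
    {"tx":0,"ty":0,"tz":-0.6,"twist":0}
  ]
}}

```text
t: 30.03
eef_pos: [0.5262, 0.3822, 0.2126]
ee_rot: [-3.14, -0.002, 0.202]
force: [1.7, -0.1, -1.6]
width: 0.0139
gripper_force: 25.0
```

Run:
```python
from h import *
grab_frame("wrist");plan(.4945,-.0275,.21,None)
```

```text
tx -0.449 ty 1.579 tz 0.003 twist -0.000 | dist 0.410 deg 0.0 t 30.08 [0.5255 0.3816 0.2108] 0.201
```

Call:
{"method": "arm_command", "body": {
  "commands": [
    {"tx":-0.03,"ty":0.1,"tz":0,"twist":0},
    {"tx":-0.06,"ty":0.22,"tz":0,"twist":0},
    {"tx":-0.1,"ty":0.35,"tz":0,"twist":0},
    {"tx":-0.14,"ty":0.48,"tz":0,"twist":0},
    {"tx":-0.17,"ty":0.6,"tz":0,"twist":0},
    {"tx":-0.2,"ty":0.7,"tz":0,"twist":0},
    {"tx":-0.22,"ty":0.78,"tz":0,"twist":0},
    {"tx":-0.225,"ty":0.79,"tz":0,"twist":0}
  ]
}}

```text
t: 30.75
eef_pos: [0.5086, 0.1734, 0.2092]
ee_rot: [3.14, 0.004, 0.199]
force: [0.4, 0.1, -1.5]
width: 0.0139
gripper_force: 25.0
```

Call:
{"method": "arm_command", "body": {
  "commands": [
    {"tx":-0.03,"ty":0.1,"tz":0,"twist":0},
    {"tx":-0.06,"ty":0.22,"tz":0,"twist":0},
    {"tx":-0.1,"ty":0.35,"tz":0,"twist":0},
    {"tx":-0.14,"ty":0.48,"tz":0,"twist":0},
    {"tx":-0.17,"ty":0.6,"tz":0,"twist":0},
    {"tx":-0.2,"ty":0.7,"tz":0,"twist":0},
    {"tx":-0.224,"ty":0.789,"tz":0,"twist":0},
    {"tx":-0.224,"ty":0.789,"tz":0,"twist":0}
  ]
}}

```text
t: 31.42
eef_pos: [0.4934, -0.0303, 0.2094]
ee_rot: [3.141, 0.003, 0.199]
force: [-0.3, 0.4, -1.3]
width: 0.014
gripper_force: 25.0
```

Call:
{"method": "arm_command", "body": {
  "commands": [
    {"tx":0,"ty":0,"tz":0.06,"twist":0},
    {"tx":0,"ty":0,"tz":0.12,"twist":0},
    {"tx":0,"ty":0,"tz":0.16,"twist":0},
    {"tx":0,"ty":0,"tz":0.2,"twist":0},
    {"tx":0,"ty":0,"tz":0.2,"twist":0},
    {"tx":0,"ty":0,"tz":0.2,"twist":0},
    {"tx":0,"ty":0,"tz":0.2,"twist":0},
    {"tx":0,"ty":0,"tz":0.2,"twist":0}
  ]
}}

```text
t: 32.08
eef_pos: [0.4954, -0.0273, 0.1617]
ee_rot: [3.142, -0.001, 0.202]
force: [-0.1, -0.3, -1.1]
width: 0.0135
gripper_force: 25.0
```

Run:
```python
from h import *
plan(.4945,-.0275,.0745,None)
```

```text
tx -0.004 ty 0.000 tz 0.349 twist -0.000 | dist 0.087 deg 0.0 t 32.08 [ 0.4954 -0.0273  0.1617] 0.202
```

Call:
{"method": "arm_command", "body": {
  "commands": [
    {"tx":-0.004,"ty":0,"tz":0.04,"twist":0},
    {"tx":-0.004,"ty":0,"tz":0.08,"twist":0},
    {"tx":-0.004,"ty":0,"tz":0.12,"twist":0},
    {"tx":-0.004,"ty":0,"tz":0.16,"twist":0},
    {"tx":-0.004,"ty":0,"tz":0.2,"twist":0},
    {"tx":-0.004,"ty":0,"tz":0.22,"twist":0},
    {"tx":-0.004,"ty":0,"tz":0.24,"twist":0},
    {"tx":-0.004,"ty":0,"tz":0.24,"twist":0}
  ]
}}

```text
t: 32.75
eef_pos: [0.4933, -0.0279, 0.0999]
ee_rot: [3.141, 0.002, 0.202]
force: [-0.6, 0.2, -1.0]
width: 0.0133
gripper_force: 25.0
```

Call:
{"method": "arm_command", "body": {
  "commands": [
    {"tx":0,"ty":0,"tz":0.03,"twist":0},
    {"tx":0,"ty":0,"tz":0.06,"twist":0},
    {"tx":0,"ty":0,"tz":0.08,"twist":0},
    {"tx":0,"ty":0,"tz":0.095,"twist":0},
    {"tx":0,"ty":0,"tz":0.105,"twist":0},
    {"tx":0,"ty":0,"tz":0.109,"twist":0},
    {"tx":0,"ty":0,"tz":0.109,"twist":0},
    {"tx":0,"ty":0,"tz":0.109,"twist":0}
  ]
}}

```text
t: 33.42
eef_pos: [0.4941, -0.0277, 0.0739]
ee_rot: [-3.142, -0.0, 0.202]
force: [-0.4, 0.1, -2.2]
width: 0.0139
gripper_force: 25.0
```

Call:
{"method": "arm_command", "body": {
  "commands": [
    {"tx":0,"ty":0,"tz":0,"twist":0},
    {"tx":0,"ty":0,"tz":0,"twist":0},
    {"tx":0,"ty":0,"tz":0,"twist":0},
    {"tx":0,"ty":0,"tz":0,"twist":0},
    {"tx":0,"ty":0,"tz":0,"twist":0},
    {"tx":0,"ty":0,"tz":0,"twist":0},
    {"tx":0,"ty":0,"tz":0,"twist":0},
    {"tx":0,"ty":0,"tz":0,"twist":0}
  ],
  "claw": 0.4
}}

```text
t: 34.08
eef_pos: [0.4939, -0.0278, 0.0738]
ee_rot: [-3.142, -0.0, 0.202]
force: [-0.3, 0.5, 0.3]
width: 0.035
gripper_force: 0.0
```

Call:
{"method": "arm_command", "body": {
  "commands": [
    {"tx":0,"ty":0,"tz":-0.1,"twist":0},
    {"tx":0,"ty":0,"tz":-0.25,"twist":0},
    {"tx":0,"ty":0,"tz":-0.4,"twist":0},
    {"tx":-0.1,"ty":0,"tz":-0.55,"twist":0},
    {"tx":-0.2,"ty":0,"tz":-0.7,"twist":0},
    {"tx":-0.3,"ty":0,"tz":-0.7,"twist":0},
    {"tx":-0.3,"ty":0,"tz":-0.7,"twist":0},
    {"tx":-0.3,"ty":0,"tz":-0.7,"twist":0}
  ]
}}

```text
t: 34.75
eef_pos: [0.4198, -0.0428, 0.2501]
ee_rot: [-3.141, -0.004, 0.202]
force: [0.9, 0.5, -0.1]
width: 0.0352
gripper_force: 0.0
```

Run:
```python
from h import *
w=grab_frame("wrist")[:256];s=grab_frame("side")[130:250,160:400]
s=cv2.resize(s,(512,256));im=np.vstack([w,s]);cv2.imwrite("pics/fin.png",im[:,:,::-1])
print(get_state()["eef_pos"])
for q,z in(("mug",0),("jar",0)):
    for r in spot_point(q,"side")[:1]:print(q,r["uv"],ray("side",r["uv"],z))
```

```text
[ 0.42054312 -0.0426993   0.2487427 ]
mug [219.5, 247.9] [0.44741407 0.21410788 0.        ]
jar [210.5, 186.4] [ 0.67651385 -0.00263931  0.        ]
```

View pics/fin.png

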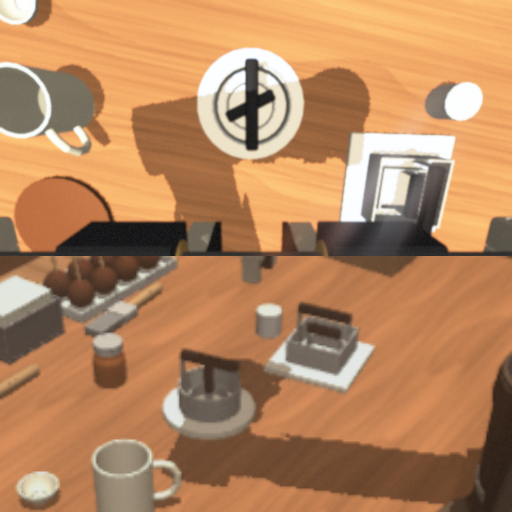

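The final picture shows both sets nested and upright on their boards, with the round pair's rings concentric at (251,103). The mug and jar are standing in place and the gripper is clear.

```bash
python3 -c "
from station import *
print(job_done())"
```

```text
the job is handed in; nothing more can be done
None
```

I nested both cutter pairs upright on their white boards, each within about 3 mm of the middle by the camera views and the square pair lined up with its board's edges; the mug and jar were not touched, and I handed the job in at about 35 s on the robot's clock.

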